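# Show an arched glass pane on the light box

### The job

Draw the glass pane with the rounded top straight up out of the slotted rack and gently, without dropping it, stand it, rounded end up, on the ledge of the light box: its foot behind the lip, in the middle of the white face and leaning back square against it. Let go of it, and only then push the light box's toggle switch all the way over to switch the lamp on. Leave the other two panes in the rack and do not knock over the tumbler.

Things in the scene. Friction and masses are not known exactly. Their poses are not given: they have to be found in the camera images.
- rack: Fixed wooden rack, 210 (x) by 136 (y) by 77 mm high, origin at the centre of its underside, z up. Three slots at x = -70, 0, +70 mm, each 11 mm wide (along x) and 65 mm deep, runs along y, and holds a pane only by the outer 14 mm of its two side edges (open in between). The slot floor is 12 mm above the table.
- arched_pane: The pane to move: green glass, 8 mm thick (along its x), 100 mm wide (y), 150 mm tall (z); the top is a half circle of 50 mm radius. Stands upright in any one of the slots. About 0.27 kg. Origin at the centre of its bottom edge; front and back are alike.
- arched_pane_top (a point): Highest point of the arched pane, 150 mm above its origin.
- square_pane: Green glass pane with a straight, level top, 8 x 100 x 110 mm tall (x, y, z), in another slot; stays there. Origin at the centre of its bottom edge.
- peaked_pane: Green glass pane with a roof-shaped top, 8 x 100 x 120 mm tall (85 mm at its sides), in another slot; stays there. Origin at the centre of its bottom edge.
- light_box: Fixed light box; origin on the table, z up. Base plate 160 (x) by 260 (y from -80 to +180 mm), 20 mm high. On it a white face 150 mm wide (y -75 to +75), 90 mm tall along its slope, 16 mm thick, looks to +x (away from the robot); its top leans 0.26 rad back to -x. Before its foot: a flat ledge 24 mm deep, then a lip 8 mm thick, 12 mm high. Switch at y = +140 mm.
- ledge (a point): Foot of the white face: the line where the front of the face meets the ledge, at mid-width; at (20, 0, 20) mm in the light box's frame. The lip's inner side is 24 mm further along +x.
- switch (a joint): Toggle switch angle, rad: near 0 (up to 0.25 at the start) it leans towards the light box's -x (off); 1.0 is all the way over towards +x (on). It turns about the light box's y axis and stays where it is left.
- switch_tip (a point): Centre of the 26 mm black ball at the end of the switch's 60 mm stem. The stem's pivot is at (0, 140, 42) mm in the light box's frame.
- tumbler: Green glass tumbler, 72 mm across, 85 mm high, standing on the table. Origin at the centre of its foot.
Not all that is in view belongs to the job. What is shaped like the arched_pane but blue is not meant. What is shaped like the peaked_pane but pink is not meant.

How it is judged:
By the outcome, as a careful person would: the job done as asked, in the order asked, and still so for the second after the job is handed in, with the robot touching nothing.
It also fails if it takes over 54 s, if anything falls off the work surface, if the arm or the gripper's body presses on something with over 40 N, if the wrist force passes 120 N, or if a joint passes its speed limit or range.

### The arm

A 7-joint arm with a two-finger parallel gripper is mounted at the origin on the work surface. World frame = base frame: x ahead of the robot, y to its left, z up, the work surface at z = 0. Lengths are in m, angles in rad, forces in N, time in s.
With the tool pointing down it reaches from about 0.4 to 0.85 m from the base axis. Payload 4.5 kg.
Tool frame: the origin (TCP) lies midway between the tips of the shut fingers; the grasp point (between the pads) lies 19 mm behind it; z points along the fingers, y is the direction in which the jaws open and shut (so a half turn about z gives the same grasp; the last joint's range is limited). The gripper opens to 88 mm and grips with 3 to 60 N. Pads are 18 mm wide; open, the fingers measure 123 mm over their backs; the gripper's body (75 mm by 187 mm) begins 45 mm behind the grasp point.
Start: joints at [-1.157, 0.689, -0.195, 1.565, 0.157, 0.902, -0.215], TCP at [0.232, 0.58, 0.239] pointing down, gripper open.
Joint ranges: [-3.01, 3.01], [-0.46, 2.08], [-1.47, 1.51], [0.13, 2.56], [-1, 4.14], [0.04, 2.09], [-2.66, 2.66]. Speed limits (rad/s): [2.57, 2.57, 3.14, 3.14, 3.14, 3.14, 3.14].

### API

Orientations are given as a unit quaternion [x, y, z, w].
In Python, from plant import r gives the robot as it stands. The module is installed in compiled form; this text tells all that it offers.
- The arm moves only by the tool carry_out, never from a script. Its argument "commands" is a list of rows, each a list of 6 numbers: the shift along the tool's x, y, z in m, then the turn, a rotation vector about the tool's x, y, z in degrees. In form: [[dx, dy, dz, wx, wy, wz], ...]. A call has 1 to 12 rows; each row is the pose to reach, as a shift and turn from the pose commanded when the call began, along the tool's axes at that moment; what a row does not reach only later rows make up. A row lasts 1/10 s, in which the tool goes at most 50 mm and 8.59 degrees, less where a joint would pass 70% of its speed; a pose out of reach is approached as far as the arm can. A call with a gripper value outside its range is refused whole. "fingers" is the closure in counts, from 0 (fully open) to 255 (shut), set as the call begins (left out, the last holds). The fingers move at their own pace and stop on an object; "grip_force" is the grip in N (left out, the last holds). Time passes only in rows, so rows that repeat a pose let the fingers close. It gives the time, the measured TCP pose, the force and the opening at its end, in the units of the state.
- r.get_state(): the state, without advancing time (a new reading comes with each control period).
- r.snapshot(name): name is "side" or "top" or "wrist"; returns a dict with "img" (420x560x3 uint8, blue, green, red), "intrinsics" (3x3 intrinsics, pixels), "extrinsics" (4x4, takes a point from camera to world coordinates); the wrist camera has in their place "tool_from_camera" (4x4, takes a point from camera to tool coordinates, whose origin is the TCP and whose axes are the flange's). Camera axes: x right, y down, z forward; pixel columns grow to the right and rows downward; lengths in m; the calibration is good to about 2 mm. A picture is of the moment at which its call begins: read the wrist's pose just before it. There is no depth.
- r.finish_job(): hands the job in, once; it reports no verdict.
Trained networks look in a picture, given as the dict that the camera call returned (one of the last four; its "shot" number tells which), for a name from the list of things; names that differ only in an ending like _2 or _b are one class to them, and where a whole thing is asked for, a point or a joint stands for the part that bears it (a point fixed in the world has none). Each returns a list of dicts, best first, with "p" (0 to 1); they miss things now and then, are a little off and sometimes report something else, mostly with a low value. They report only what shows in the picture. A call takes as long as a camera call. They do not tell look-alikes from the thing itself.
- r.spot_in(picture, label): "xyz" ([x, y, z] in m, in world coordinates, good to about 4 mm: the middle of the surface that is visible of it).
- r.spot_point(picture, label): "xyz" ([x, y, z] in m, in world coordinates, good to about 4 mm: a listed point, or the origin of a listed thing).
The state is a dict: "clock": time; "q": joint angles; "qd": joint speeds; "joint_torque": joint torques, N m; "tool_pos": TCP position; "eef_rot": TCP orientation; "contact_force": force on the tool from outside, world axes, zero at the start; "moment": the same for the moment, N m; "opening": opening from 0.0 (shut) to 1.0 (fully open).
Only numpy, scipy, OpenCV 4.12 (cv2) and the standard library are available. Lean on these libraries where they do the work, as an engineer would, in place of code of your own. Each camera call takes 0.05 s, during which the arm holds its last target.

## Working session

There is one attempt and no reset: what is moved stays moved. The work goes in short steps, Python scripts to look and compute and a tool call to move; the robot and the scene stay as the last step left them, time stands still between calls to the robot, and variables do not carry over. Pictures are saved under pics/ and viewed, and the job is handed in when it is done.

Besides the shell and the picture viewer there is one more tool, called by a JSON object that holds its "op" and its "data". carry_out: Moves the arm, as the interface text tells. Its arguments: {"type":"object","properties":{"commands":{"type":"array","items":{"type":"array","items":{"type":"number"}}},"fingers":{"type":"number"},"grip_force":{"type":"number"}},"required":["commands"]}

```bash
mkdir -p pics; ls; cat > h.py <<'E'
from plant import r
import numpy as np, cv2
from scipy.spatial.transform import Rotation as R
np.set_printoptions(precision=4,suppress=True)
def st():
    s=r.get_state(); print('t',s['clock'],'pos',np.array(s['tool_pos']),'rot',np.array(s['eef_rot']),'F',np.array(s['contact_force']),'op',s['opening'],'q',np.array(s['q'])); return s
def snap(n,f):
    p=r.snapshot(n); cv2.imwrite('pics/'+f+'.png',p['img']); return p
E
python3 - <<'E'
from h import *
s=st()
for n in ['side','top']:
    p=snap(n,n+'1'); print(n,np.array(p['extrinsics']),np.array(p['intrinsics']))
    for l in ['rack','arched_pane','arched_pane_top','square_pane','peaked_pane','light_box','ledge','switch_tip','tumbler']:
        for d in r.spot_point(p,l)[:3]: print(l,'pt',np.array(d['xyz']),round(d['p'],2))
E
```

```text
pics
t 0.0 pos [0.2315 0.5799 0.2379] rot [ 0.1887  0.982  -0.0009 -0.0001] F [ 0.2224  0.0163 -0.1207] op 1.0017468423721438 q [-1.1572  0.69   -0.1945  1.5663  0.1573  0.9025 -0.2151]
side [[ 0.7741 -0.3452  0.5306 -0.0667]
 [-0.6328 -0.3988  0.6638 -0.6882]
 [-0.0175 -0.8496 -0.5271  0.715 ]
 [ 0.      0.      0.      1.    ]] [[506.6709   0.     285.9111]
 [  0.     506.6709 212.304 ]
 [  0.       0.       1.    ]]
rack pt [0.5404 0.2217 0.0022] 0.69
arched_pane pt [0.614  0.2214 0.0095] 0.86
arched_pane pt [0.5081 0.0533 0.0033] 0.72
arched_pane pt [ 0.5212  0.371  -0.0026] 0.65
arched_pane_top pt [0.5099 0.0473 0.1474] 0.79
arched_pane_top pt [0.6107 0.2222 0.164 ] 0.56
arched_pane_top pt [0.5246 0.3752 0.1447] 0.55
square_pane pt [0.4747 0.2204 0.0083] 0.61
peaked_pane pt [0.5385 0.2243 0.0084] 0.93
peaked_pane pt [ 0.3334  0.2087 -0.0006] 0.82
light_box pt [ 0.5022 -0.2438  0.0019] 0.7
light_box pt [ 0.7558  0.0117 -0.0001] 0.31
ledge pt [ 0.528  -0.2462  0.019 ] 0.64
switch_tip pt [0.5385 0.223  0.0095] 0.56
switch_tip pt [ 0.5081 -0.1009  0.0963] 0.55
tumbler pt [ 0.7519  0
[... 243 characters left out ...]
    1.    ]]
rack pt [ 0.5411  0.2216 -0.002 ] 0.61
arched_pane pt [0.6141 0.2248 0.0124] 0.85
arched_pane pt [0.5251 0.3735 0.0011] 0.76
arched_pane pt [ 0.5085  0.0454 -0.0007] 0.7
arched_pane_top pt [0.5112 0.0491 0.152 ] 0.95
arched_pane_top pt [0.5229 0.3736 0.1495] 0.9
arched_pane_top pt [0.6082 0.2185 0.1604] 0.87
square_pane pt [0.4719 0.2222 0.0101] 0.85
square_pane pt [ 0.5099 -0.0986  0.0984] 0.6
peaked_pane pt [0.5406 0.2202 0.0127] 0.95
light_box pt [ 0.5041 -0.2403 -0.0008] 0.74
ledge pt [ 0.5263 -0.2465  0.0193] 0.69
ledge pt [ 0.5443  0.2222 -0.0014] 0.6
ledge pt [ 0.5107 -0.0954  0.0981] 0.38
switch_tip pt [ 0.5092 -0.099   0.0983] 0.68
tumbler pt [0.7531 0.0103 0.0022] 0.93
```

View pics/side1.png

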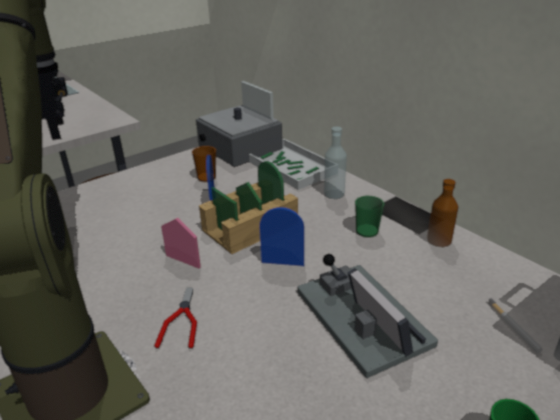

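View pics/top1.png

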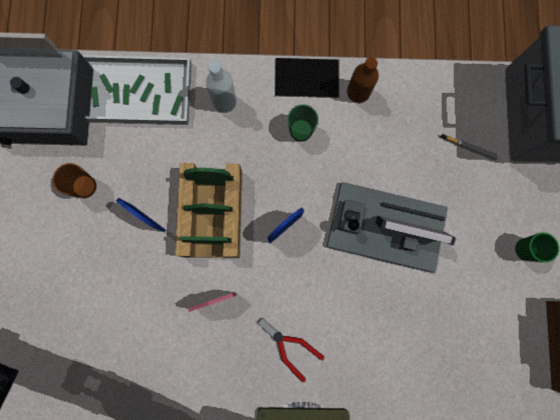

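The arched green pane is in the +x slot at (0.61, 0.22). The light box is at (0.503, -0.242), turned about -11°. The blue arches and the pink peak stand loose outside the rack. I'll refine the yaw angles from edges next.

```bash
python3 - <<'E'
import cv2
a=cv2.imread('pics/top1.png'); 
cv2.imwrite('pics/lb.png',cv2.resize(cv2.convertScaleAbs(a[170:285,310:470],alpha=2),None,fx=5,fy=5,interpolation=cv2.INTER_CUBIC)[:600,:800])
cv2.imwrite('pics/rk.png',cv2.resize(cv2.convertScaleAbs(a[155:265,165:265],alpha=2),None,fx=5,fy=5,interpolation=cv2.INTER_CUBIC))
b=cv2.imread('pics/side1.png')
cv2.imwrite('pics/sd.png',cv2.resize(cv2.convertScaleAbs(b[150:380,190:450],alpha=1.7),None,fx=2.6,fy=2.6,interpolation=cv2.INTER_CUBIC)[:600,:800])
E
```

```text
(no output)
```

View pics/lb.png

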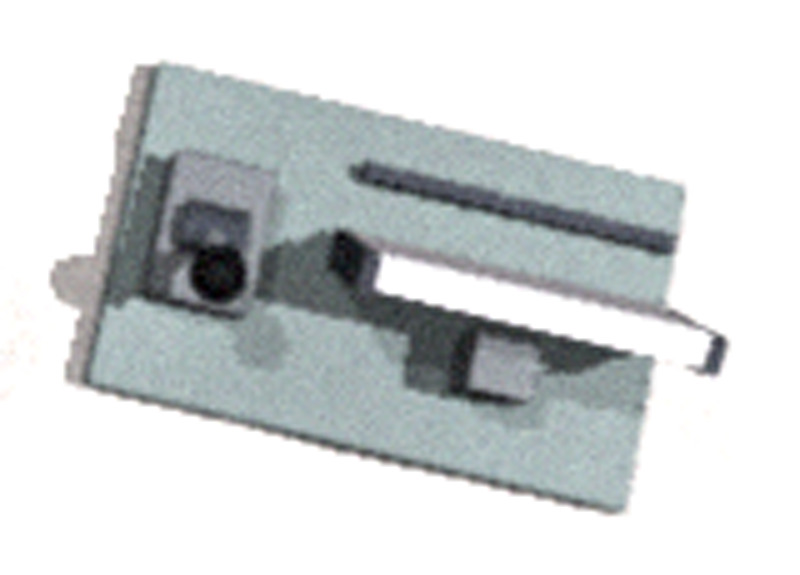

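View pics/rk.png

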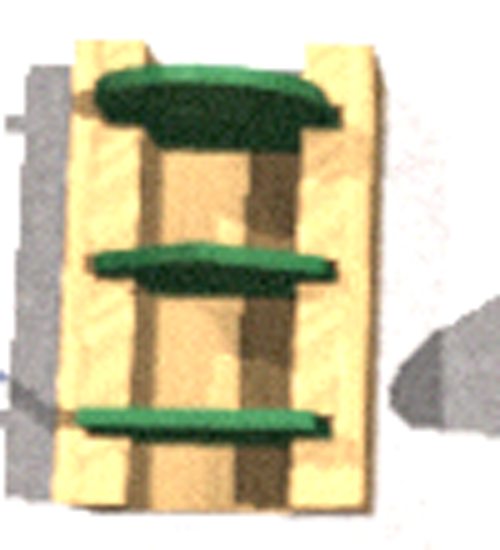

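View pics/sd.png

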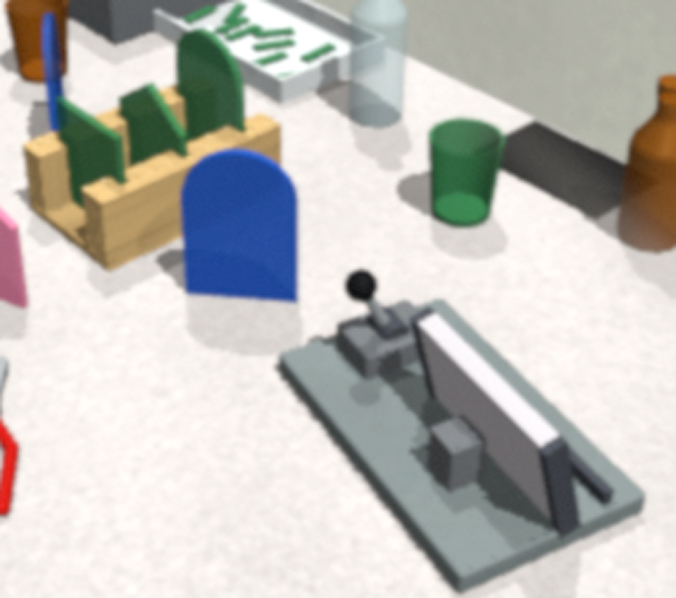

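```bash
cat > fit.py <<'E'
from h import *
from scipy.optimize import least_squares
def fit(obs,x0):
    cams={n:r.snapshot(n) for n in ['top','side']}
    def res(x):
        o=[]
        for cam,uv,P in obs:
            c,s=np.cos(x[2]),np.sin(x[2]); P=np.array(P)/1000
            w=np.array([x[0]+c*P[0]-s*P[1],x[1]+s*P[0]+c*P[1],P[2],1])
            E=np.linalg.inv(np.array(cams[cam]['extrinsics'])); K=np.array(cams[cam]['intrinsics'])
            p=K@(E@w)[:3]; o+=list(p[:2]/p[2]-uv)
        return np.array(o)
    z=least_squares(res,x0,loss='soft_l1'); print(z.x,np.degrees(z.x[2])); print(res(z.x).reshape(-1,2))
    return z.x
T=lambda u,v,ox,oy,k:np.array([(u+.5)/k-.5+ox,(v+.5)/k-.5+oy])
if __name__=='__main__':
    t=lambda u,v:T(u,v,310,170,5); s=lambda u,v:T(u,v,190,150,2.6)
    fit([('top',t(155,65),(80,180,20)),('top',t(685,185),(80,-80,20)),('top',t(622,512),(-80,-80,20)),('top',t(90,382),(-80,180,20)),
     ('side',s(280,360),(-80,180,20)),('side',s(460,578),(-80,-80,20)),('side',s(642,492),(80,-80,20)),('side',s(438,302),(80,180,20))],[.503,-.242,-.2])
    t=lambda u,v:T(u,v,165,155,5)
    fit([('top',t(75,40),(105,68,77)),('top',t(375,45),(105,-68,77)),('top',t(365,508),(-105,-68,77)),('top',t(55,503),(-105,68,77)),
     ('side',s(88,190),(-105,-68,77)),('side',s(280,122),(105,-68,77)),('side',s(27,148),(-105,68,77))],[.54,.22,0])
E
python3 fit.py
```

```text
[ 0.5051 -0.2428 -0.2085] -11.943820618612605
[[ 0.9602 -0.44  ]
 [ 1.8511  0.1095]
 [ 2.5989  1.0055]
 [-0.209   1.6776]
 [-2.3431 -3.559 ]
 [-0.3528 -1.5129]
 [ 1.41   -0.8898]
 [-0.0164 -3.4158]]
[0.5414 0.2226 0.0056] 0.31955643949529533
[[ 0.0612 -0.2231]
 [ 0.3334 -0.1996]
 [-0.2493  0.3228]
 [-0.381   0.4819]
 [ 4.8492  3.6597]
 [ 0.3897 -0.4264]
 [-2.6145 -3.0342]]
```

```bash
python3 - <<'E'
from fit import *
t=lambda u,v:T(u,v,310,170,5)
x=fit([('top',t(155,65),(80,180,20)),('top',t(685,185),(80,-80,20)),('top',t(622,512),(-80,-80,20)),('top',t(90,382),(-80,180,20))],[.503,-.242,-.2])
def ov(n,x,f,box,k):
    p=r.snapshot(n); E=np.linalg.inv(np.array(p['extrinsics'])); K=np.array(p['intrinsics'])
    ox,oy,w,h=box; im=cv2.resize(cv2.convertScaleAbs(p['img'][oy:oy+h,ox:ox+w],alpha=1.8),None,fx=k,fy=k,interpolation=cv2.INTER_CUBIC)
    c,s=np.cos(x[2]),np.sin(x[2])
    def pr(P):
        P=np.array(P)/1000; q=K@(E@[x[0]+c*P[0]-s*P[1],x[1]+s*P[0]+c*P[1],P[2],1])[:3]; q=q[:2]/q[2]
        return tuple(int(v) for v in ((q-[ox,oy]+.5)*k-.5))
    def poly(L,col):
        cv2.polylines(im,[np.array([pr(a) for a in L])],True,col,1)
    poly([(80,180,20),(80,-80,20),(-80,-80,20),(-80,180,20)],(0,0,255))
    tx=20-90*np.sin(.26); tz=20+90*np.cos(.26)
    poly([(20,75,20),(20,-75,20),(tx,-75,tz),(tx,75,tz)],(0,255,0))
    poly([(44,75,32),(44,-75,32),(52,-75,32),(52,75,32)],(255,0,0))
    cv2.imwrite('pics/'+f+'.png',im)
ov('top',x,'ovt',(310,170,160,115),5); ov('side',x,'ovs',(280,240,170,140),4)
E
```

```text
[ 0.5064 -0.2394 -0.2139] -12.256922419758979
[[-0.2378 -1.3857]
 [ 0.5164 -0.2706]
 [ 0.867   0.5259]
 [-1.7953  0.6078]]
```

View pics/ovt.png

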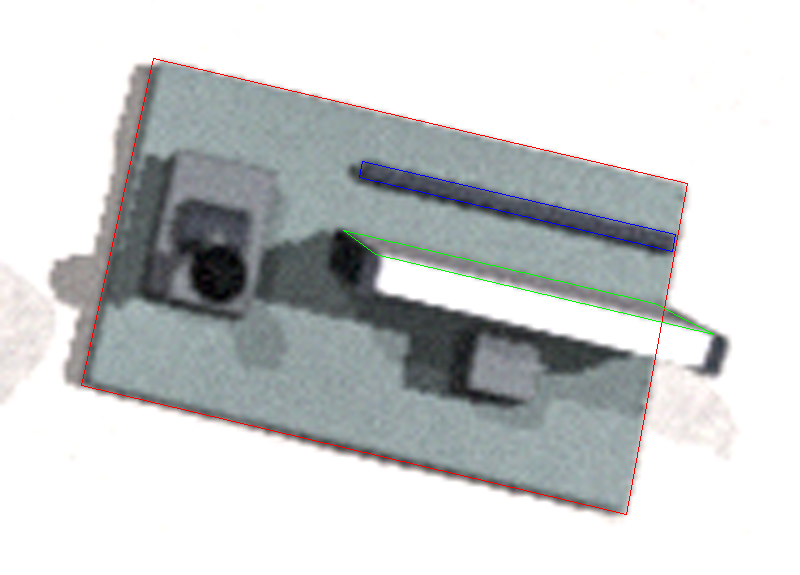

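View pics/ovs.png

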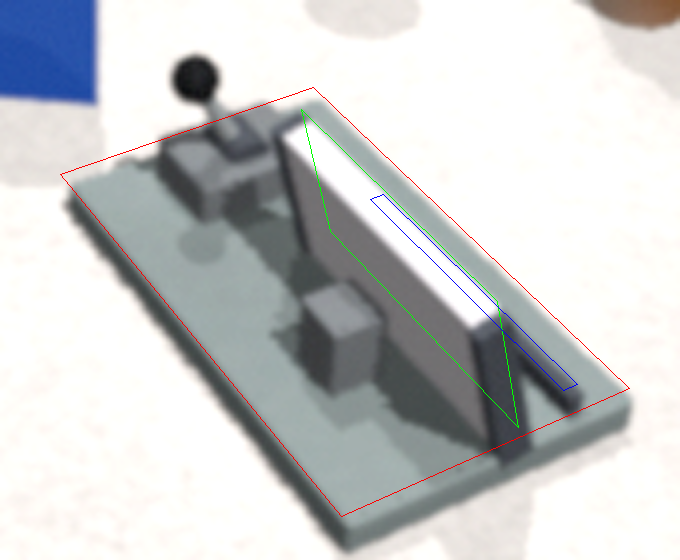

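```bash
cat >> h.py <<'E'
def goal(pos,Rm,nom=None):
    """print shift/rotvec from current measured pose (tool axes)"""
    s=r.get_state(); R0=R.from_quat(s['eef_rot'])
    d=R0.inv().apply(np.array(pos)-s['tool_pos']); w=(R0.inv()*Rm).as_rotvec(degrees=True)
    print('shift',d.round(4),'turn',w.round(2)); return d,w
def ori(yaw,lean=0):
    # tool y = horizontal dir at yaw, tool z down; lean = top tilts to -dir
    c,s=np.cos(yaw),np.sin(yaw); d=np.array([c,s,0])
    u=np.array([-np.sin(lean)*c,-np.sin(lean)*s,np.cos(lean)])
    z=-u; n=np.array([c*np.cos(lean),s*np.cos(lean),np.sin(lean)]); x=np.cross(n,z)
    return R.from_matrix(np.c_[x,n,z])
E
python3 -c "
from h import *
goal([.6115,.222,.30],ori(0.005))"
```

```text
shift [-0.4856 -0.1922 -0.0613] turn [ 0.   -0.   67.95]
```

{"op": "carry_out", "data": {"commands": [[-0.12,-0.048,-0.05,0,0,18],[-0.25,-0.1,-0.06,0,0,36],[-0.38,-0.15,-0.061,0,0,55],[-0.4856,-0.1922,-0.0613,0,0,67.95],[-0.4856,-0.1922,-0.0613,0,0,67.95],[-0.4856,-0.1922,-0.0613,0,0,67.95],[-0.4856,-0.1922,-0.0613,0,0,67.95],[-0.4856,-0.1922,-0.0613,0,0,67.95],[-0.4856,-0.1922,-0.0613,0,0,67.95],[-0.4856,-0.1922,-0.0613,0,0,67.95],[-0.4856,-0.1922,-0.0613,0,0,67.95],[-0.4856,-0.1922,-0.0613,0,0,67.95]], "fingers": 139, "grip_force": 15}}

```text
clock: 2.6
tool_pos: [0.6151, 0.216, 0.3002]
eef_rot: [0.708, 0.706, -0.0, 0.002]
contact_force: [-0.5, -0.3, -0.4]
opening: 0.454
```

```bash
python3 -c "
from h import *
s=st();goal([.6115,.222,.30],ori(0.005))
p=snap('wrist','w1');print(np.array(p['tool_from_camera']),np.array(p['intrinsics']))
for l in ['arched_pane','arched_pane_top']:
  for d in r.spot_point(p,l)[:3]: print(l,np.array(d['xyz']),d['p'])
"
```

```text
t 2.6 pos [0.6151 0.216  0.3002] rot [ 0.7083  0.7059 -0.      0.0023] F [-0.5359 -0.2727 -0.3974] op 0.453525676706267 q [-0.4731  0.6665  0.1199  1.4096 -0.0796  1.0685 -0.3438]
shift [ 0.006  -0.0036  0.0002] turn [ 0.18  0.19 -0.48]
[[ 0.     -0.959  -0.2833  0.0732]
 [ 1.      0.      0.     -0.0007]
 [-0.     -0.2833  0.959  -0.1462]
 [ 0.      0.      0.      1.    ]] [[371.7128   0.     282.0072]
 [  0.     371.7128 209.3486]
 [  0.       0.       1.    ]]
arched_pane [0.6069 0.2231 0.0122] 0.96
arched_pane [ 0.5243  0.3711 -0.0028] 0.9
arched_pane_top [0.7526 0.0129 0.0002] 0.66
arched_pane_top [0.6115 0.2251 0.1601] 0.58
```

View pics/w1.png

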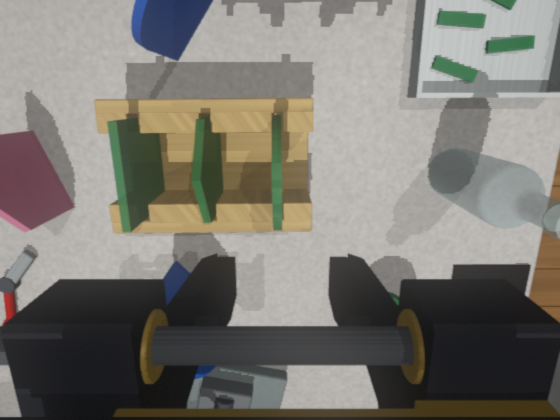

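{"op": "carry_out", "data": {"commands": [[0,0,0,0,0,0],[0,0,0,0,0,0]]}}

```text
clock: 2.95
tool_pos: [0.6104, 0.2237, 0.3]
eef_rot: [0.704, 0.71, 0.0, -0.001]
contact_force: [-0.2, -0.6, 0.4]
opening: 0.457
```

```bash
python3 -c "
from h import *
s=st();goal([.611,.2225,.125],ori(0.005))
"
```

```text
t 2.95 pos [0.6104 0.2237 0.3   ] rot [ 0.7044  0.7098  0.0001 -0.0005] F [-0.2445 -0.5597  0.3505] op 0.4566960025693615 q [-0.4811  0.6646  0.1137  1.4135 -0.0811  1.0683 -0.3446]
shift [-0.0013  0.0007  0.175 ] turn [-0.04 -0.05  0.16]
```

{"op": "carry_out", "data": {"commands": [[0,0,0.04,0,0,0],[0,0,0.08,0,0,0],[0,0,0.12,0,0,0],[0,0,0.145,0,0,0],[0,0,0.16,0,0,0],[0,0,0.17,0,0,0],[0,0,0.177,0,0,0],[0,0,0.177,0,0,0],[0,0,0.177,0,0,0]]}}

```text
clock: 3.85
tool_pos: [0.6122, 0.2222, 0.1241]
eef_rot: [0.705, 0.709, 0.001, 0.0]
contact_force: [-0.3, -1.1, -0.5]
opening: 0.455
```

```bash
python3 -c "
from h import *
s=st()
p=snap('wrist','w2')
"
```

```text
t 3.85 pos [0.6122 0.2222 0.1241] rot [0.7053 0.7089 0.0009 0.0004] F [-0.3116 -1.0597 -0.5014] op 0.455406751607385 q [-0.4628  0.8638  0.0826  1.5849 -0.0981  0.6949 -0.3287]
```

View pics/w2.png

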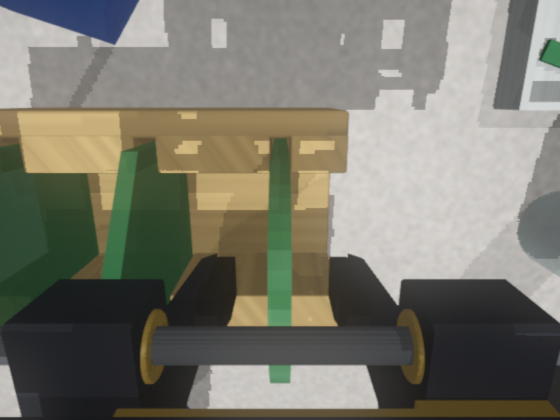

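{"op": "carry_out", "data": {"commands": [[0,-0.0005,0,0,0,0],[0,-0.0005,0,0,0,0],[0,-0.0005,0,0,0,0],[0,-0.0005,0,0,0,0],[0,-0.0005,0,0,0,0],[0,-0.0005,0,0,0,0],[0,-0.0005,0,0,0,0],[0,-0.0005,0,0,0,0]], "fingers": 255, "grip_force": 12}}

```text
clock: 4.7
tool_pos: [0.6111, 0.222, 0.1231]
eef_rot: [0.705, 0.709, 0.0, 0.0]
contact_force: [-0.2, -0.3, 1.3]
opening: 0.092
```

{"op": "carry_out", "data": {"commands": [[0,0,0,0,0,0],[0,0,0,0,0,0],[0,0,0,0,0,0]], "grip_force": 30}}

```text
clock: 5.0
tool_pos: [0.6111, 0.222, 0.1231]
eef_rot: [0.705, 0.709, 0.0, 0.0]
contact_force: [0.2, -0.5, 1.7]
opening: 0.089
```

{"op": "carry_out", "data": {"commands": [[0,0,-0.006,0,0,0],[0,0,-0.015,0,0,0],[0,0,-0.025,0,0,0],[0,0,-0.037,0,0,0],[0,0,-0.05,0,0,0],[0,0,-0.065,0,0,0],[0,0,-0.08,0,0,0],[0,0,-0.1,0,0,0],[0,0,-0.12,0,0,0],[0,0,-0.145,0,0,0],[0,0,-0.165,0,0,0],[0,0,-0.175,0,0,0]]}}

```text
clock: 6.2
tool_pos: [0.6118, 0.2221, 0.3011]
eef_rot: [0.705, 0.709, 0.002, 0.001]
contact_force: [0.3, -0.3, -3.7]
opening: 0.086
```

```bash
python3 -c "
from h import *
s=st()
p=snap('wrist','w3');p=snap('side','s3')
"
```

```text
t 6.2 pos [0.6118 0.2221 0.3011] rot [0.7054 0.7088 0.0019 0.0008] F [ 0.3104 -0.3386 -3.6689] op 0.08643324511667846 q [-0.4798  0.6628  0.1158  1.4144 -0.0814  1.065  -0.3442]
```

View pics/s3.png

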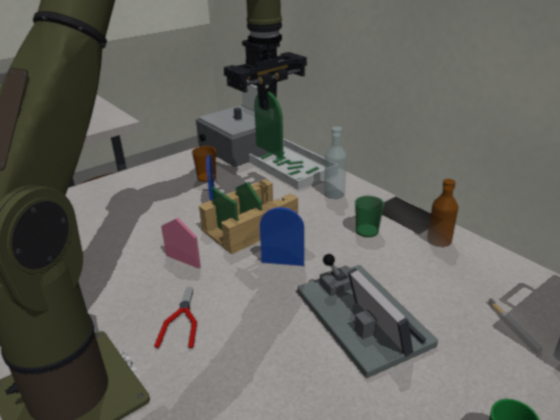

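View pics/w3.png

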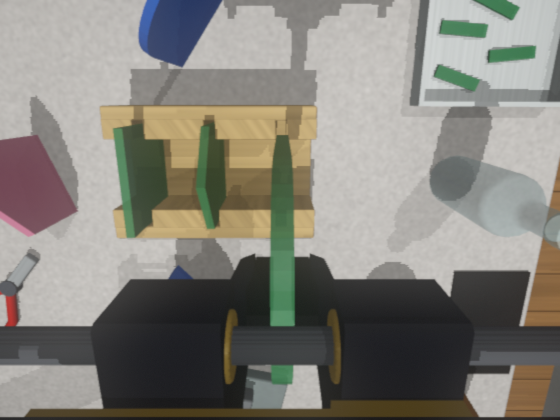

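```bash
cat >> h.py <<'E'
def tcp_target(bx,by,yaw,dx=0,dy=0,dz=0,L=.112,lean=.26):
    c,s=np.cos(yaw),np.sin(yaw)
    o=np.array([.02+.004*np.cos(lean)-L*np.sin(lean)+dx, dy, .02+.004*np.sin(lean)+L*np.cos(lean)+dz])
    return np.array([bx+c*o[0]-s*o[1],by+s*o[0]+c*o[1],o[2]]),ori(yaw,lean)
E
python3 -c "
from h import *
p,Rm=tcp_target(.5045,-.242,-.206,dx=.01,dz=.13); print(p); goal(p,Rm)
"
```

```text
[ 0.5095 -0.243   0.2593]
shift [-0.4648 -0.1047  0.0398] turn [-14.66  -1.67  12.01]
```

{"op": "carry_out", "data": {"commands": [[-0.02,-0.005,0,0,0,0],[-0.06,-0.014,0,0,0,1],[-0.105,-0.024,0,-1,0,3],[-0.15,-0.034,0,-3,-0.3,5],[-0.195,-0.044,0,-5,-0.6,7],[-0.24,-0.054,0.005,-7,-0.8,9],[-0.285,-0.064,0.01,-9,-1,10.5],[-0.33,-0.075,0.02,-11,-1.3,12],[-0.375,-0.085,0.03,-13,-1.5,12],[-0.415,-0.094,0.035,-14.66,-1.67,12],[-0.445,-0.101,0.04,-14.66,-1.67,12],[-0.465,-0.105,0.04,-14.66,-1.67,12]]}}

```text
clock: 7.5
tool_pos: [0.5052, -0.2461, 0.2562]
eef_rot: [0.771, 0.624, 0.078, 0.099]
contact_force: [0.7, 0.0, -1.7]
opening: 0.089
```

{"op": "carry_out", "data": {"commands": [[0,0,0,0,0,0],[0,0,0,0,0,0],[0,0,0,0,0,0],[0,0,0,0,0,0],[0,0,0,0,0,0]]}}

```text
clock: 8.0
tool_pos: [0.5087, -0.2423, 0.258]
eef_rot: [0.769, 0.626, 0.08, 0.1]
contact_force: [-0.4, -0.1, -2.2]
opening: 0.09
```

```bash
python3 -c "
from h import *
s=st()
p=snap('wrist','w4')
for l in ['ledge','switch_tip','light_box','arched_pane','arched_pane_top']:
  for d in r.spot_point(p,l)[:3]: print(l,np.array(d['xyz']),d['p'])
p=snap('side','s4')
for l in ['arched_pane','arched_pane_top']:
  for d in r.spot_point(p,l)[:3]: print(l,np.array(d['xyz']),d['p'])
p,Rm=tcp_target(.5045,-.242,-.206,dx=.01,dz=.13); print(p); goal(p,Rm)
"
```

```text
t 8.0 pos [ 0.5087 -0.2423  0.258 ] rot [0.7689 0.6265 0.0803 0.0999] F [-0.373  -0.0707 -2.2175] op 0.08998409030527126 q [ 0.3792  0.493   0.0148  1.9776 -0.1295  0.4212  0.2995]
ledge [ 0.5303 -0.2508  0.0153] 0.87
switch_tip [ 0.509  -0.1003  0.0952] 0.85
switch_tip [ 0.4974 -0.2383  0.2959] 0.43
light_box [ 0.5041 -0.2468  0.0013] 0.9
arched_pane [ 0.5367 -0.2481  0.1514] 0.75
arched_pane_top [ 0.4979 -0.2399  0.2948] 0.97
arched_pane [0.5078 0.05   0.0025] 0.87
arched_pane [ 0.5386 -0.2513  0.1471] 0.57
arched_pane [ 0.5242  0.375  -0.0002] 0.56
arched_pane_top [ 0.4994 -0.2438  0.2971] 0.97
arched_pane_top [0.5243 0.3742 0.1434] 0.82
arched_pane_top [0.5126 0.0467 0.1472] 0.81
[ 0.5095 -0.243   0.2593]
shift [ 0.0008  0.0013 -0.001 ] turn [-0.17  0.11  0.04]
```

View pics/w4.png

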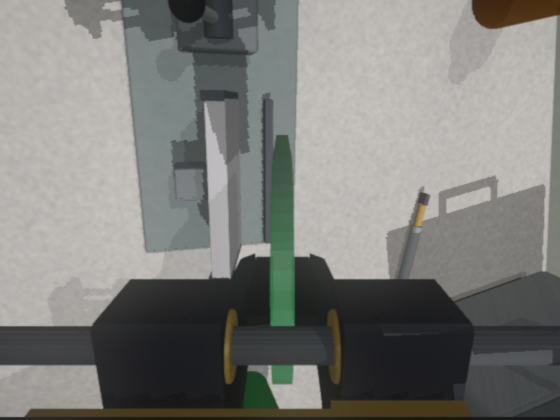

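View pics/s4.png

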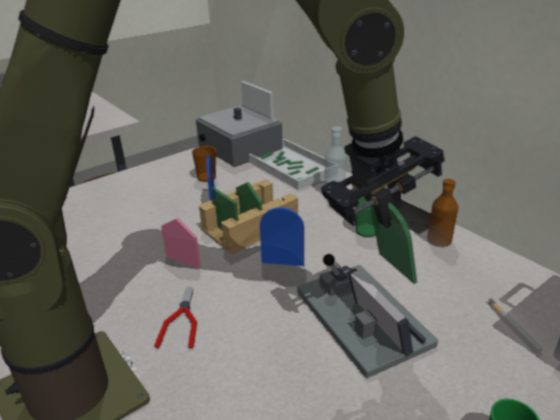

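```bash
python3 - <<'E'
import cv2
a=cv2.imread('pics/w4.png')
cv2.imwrite('pics/w4c.png',cv2.resize(cv2.convertScaleAbs(a[80:290,110:310],alpha=1.3),None,fx=2.8,fy=2.8,interpolation=cv2.INTER_CUBIC))
cv2.imwrite('pics/w4d.png',cv2.resize(cv2.convertScaleAbs(a[80:130,190:310],alpha=1.6),None,fx=6,fy=6,interpolation=cv2.INTER_CUBIC))
cv2.imwrite('pics/w4e.png',cv2.resize(cv2.convertScaleAbs(a[220:290,130:290],alpha=1.6),None,fx=5,fy=5,interpolation=cv2.INTER_CUBIC))
E
```

```text
(no output)
```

View pics/w4d.png

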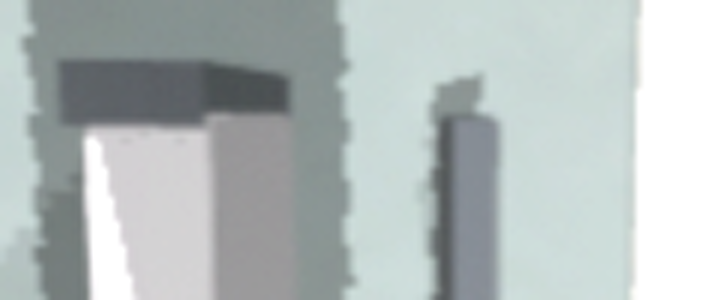

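View pics/w4e.png

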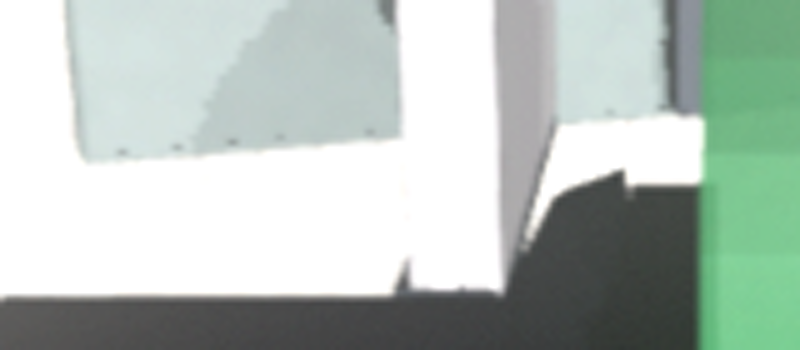

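```bash
cat > fw.py <<'E'
from h import *
from scipy.optimize import least_squares
def fitw(p,pos,quat,obs,x0):
    Tw=np.eye(4); Tw[:3,:3]=R.from_quat(quat).as_matrix(); Tw[:3,3]=pos
    E=np.linalg.inv(Tw@np.array(p['tool_from_camera'])); K=np.array(p['intrinsics'])
    def pr(x,P):
        P=np.array(P)/1000; c,s=np.cos(x[2]),np.sin(x[2])
        q=K@(E@[x[0]+c*P[0]-s*P[1],x[1]+s*P[0]+c*P[1],P[2],1])[:3]; return q[:2]/q[2]
    f=lambda x:np.concatenate([(pr(x,P)-uv)*np.array(w) for uv,P,w in obs])
    z=least_squares(f,x0,loss='soft_l1'); print(z.x,np.degrees(z.x[2])); print(f(z.x).reshape(-1,2)); return z.x,pr
E
python3 - <<'E'
from fw import *
s=st()
p=r.snapshot('wrist')
T=lambda u,v,ox,oy,k:np.array([(u+.5)/k-.5+ox,(v+.5)/k-.5+oy])
d=lambda u,v:T(u,v,190,80,6); e=lambda u,v:T(u,v,130,220,5)
tx=20-90*np.sin(.26); tz=20+90*np.cos(.26)
A=(1,1)
obs=[(d(452,118),(44,75,32),A),(d(498,120),(52,75,32),A),(d(290,115),(20,75,20),A),(d(210,118),(tx,75,tz),A),(e(82,160),(-80,-80,20),A),(d(637,150),(80,75,20),(1,0)),(e(682,110),(44,-75,32),(1,0)),(e(498,100),(tx,-60,tz),(1,0))]
fitw(p,s['tool_pos'],s['eef_rot'],obs,[.5045,-.242,-.206])
E
```

```text
t 8.45 pos [ 0.5083 -0.2436  0.258 ] rot [0.7695 0.6256 0.0801 0.1001] F [ 0.5469  0.6657 -2.2458] op 0.0855048619297653 q [ 0.381   0.4931  0.0154  1.9774 -0.1296  0.4212  0.2997]
[ 0.5048 -0.2446 -0.2146] -12.293673636691627
[[-0.2277 -0.0529]
 [ 0.1479 -0.3097]
 [ 0.281   0.2044]
 [-0.3024 -0.5152]
 [-0.4873  2.8195]
 [ 0.9339 -0.    ]
 [-0.7224  0.    ]
 [ 0.6245  0.    ]]
```

```bash
python3 -c "
from h import *
st()
for dz in (.03,.006):
  p,Rm=tcp_target(.5048,-.2438,-.2135,dx=.009,dz=dz); print(p); goal(p,Rm)
"
```

```text
t 8.5 pos [ 0.5083 -0.2436  0.258 ] rot [0.7696 0.6256 0.0801 0.1001] F [ 0.1039 -0.3988 -2.5044] op 0.08751104580145017 q [ 0.3811  0.4932  0.0153  1.9774 -0.1295  0.4212  0.2996]
[ 0.5088 -0.2447  0.1593]
shift [-0.0008 -0.0244  0.0956] turn [-0.17 -0.    0.45]
[ 0.5088 -0.2447  0.1353]
shift [-0.0007 -0.0305  0.1189] turn [-0.17 -0.    0.45]
```

{"op": "carry_out", "data": {"commands": [[0,-0.005,0.02,0,0,0.45],[-0.0008,-0.01,0.04,-0.17,0,0.45],[-0.0008,-0.015,0.06,-0.17,0,0.45],[-0.0008,-0.02,0.077,-0.17,0,0.45],[-0.0008,-0.023,0.09,-0.17,0,0.45],[-0.0008,-0.0244,0.0956,-0.17,0,0.45],[-0.0008,-0.0244,0.0956,-0.17,0,0.45],[-0.0008,-0.0244,0.0956,-0.17,0,0.45],[-0.0008,-0.0244,0.0956,-0.17,0,0.45]]}}

```text
clock: 9.4
tool_pos: [0.5093, -0.245, 0.1602]
eef_rot: [0.772, 0.622, 0.082, 0.102]
contact_force: [0.2, -0.5, -2.6]
opening: 0.088
```

```bash
python3 -c "
from h import *
st()
p=snap('wrist','w5')
cv2.imwrite('pics/w5.png',cv2.convertScaleAbs(p['img'],alpha=1.4))
p=snap('side','s5'); cv2.imwrite('pics/s5.png',cv2.resize(cv2.convertScaleAbs(p['img'][150:390,270:470],alpha=1.5),None,fx=2.5,fy=2.5,interpolation=cv2.INTER_CUBIC))
p,Rm=tcp_target(.5048,-.2438,-.2135,dx=.009,dz=.006); print(p); goal(p,Rm)
"
```

```text
t 9.4 pos [ 0.5093 -0.245   0.1602] rot [0.7718 0.6224 0.0817 0.1017] F [ 0.1549 -0.487  -2.5717] op 0.08781043381771242 q [ 0.4164  0.6593 -0.0369  2.0751 -0.1497  0.1515  0.3218]
[ 0.5088 -0.2447  0.1353]
shift [ 0.0001 -0.0068  0.0238] turn [0.08 0.02 0.01]
```

View pics/w5.png

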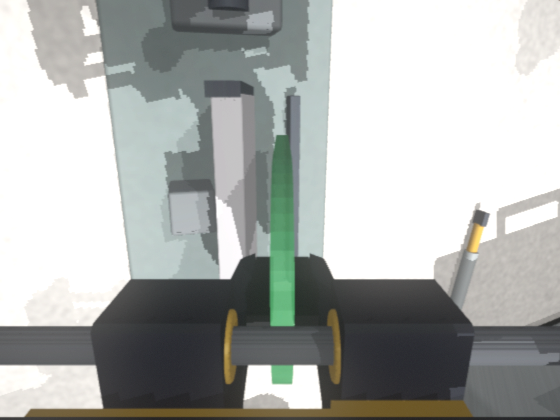

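View pics/s5.png

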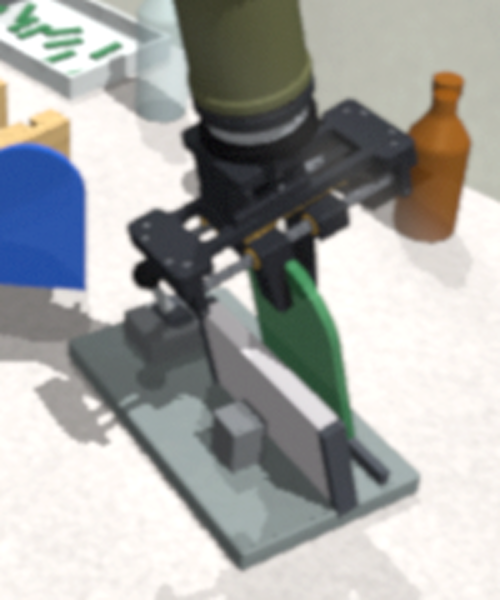

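```bash
python3 - <<'E'
import cv2
a=cv2.imread('pics/w5.png')
cv2.imwrite('pics/w5d.png',cv2.resize(a[70:170,195:335],None,fx=5.6,fy=5.6,interpolation=cv2.INTER_CUBIC))
E
```

```text
(no output)
```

View pics/w5d.png

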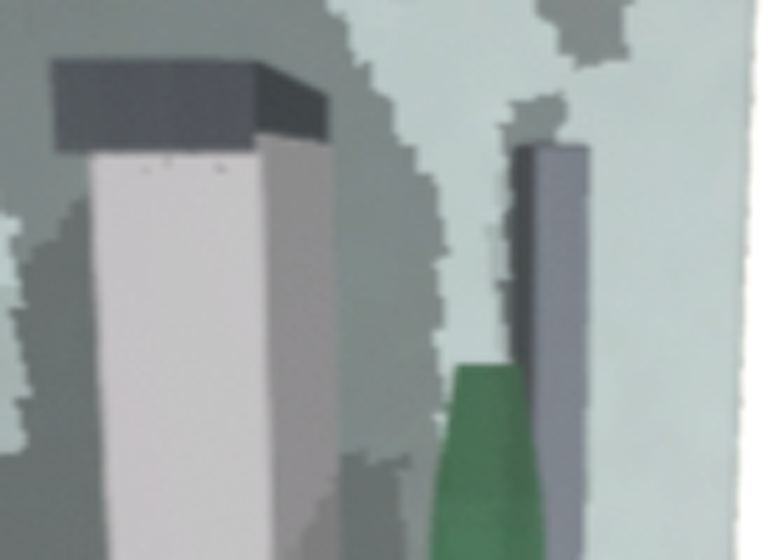

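```bash
python3 - <<'E'
from fw import *
s=st()
p=r.snapshot('wrist')
T=lambda u,v,ox,oy,k:np.array([(u+.5)/k-.5+ox,(v+.5)/k-.5+oy])
d=lambda u,v:T(u,v,195,70,5.6)
tx=20-90*np.sin(.26); tz=20+90*np.cos(.26)
A=(1,1)
obs=[(d(536,143),(44,75,32),A),(d(590,145),(52,75,32),A),(d(332,142),(20,75,20),A),(d(256,140),(tx,75,tz),A),(d(752,100),(80,75,20),(1,0)),(d(735,540),(80,20,20),(1,0)),(d(272,540),(tx,45,tz),(1,0))]
x,pr=fitw(p,s['tool_pos'],s['eef_rot'],obs,[.5045,-.242,-.206])
# pane far-bottom corners in tool frame -> pixels; tool x=+50, y=+-4, z=.112
K=np.array(p['intrinsics']); E=np.linalg.inv(np.array(p['tool_from_camera']))
for xx in (.046,.05,.054):
  for y in (-.004,.004):
    q=K@(E@[xx,y,.112,1])[:3]; q=q[:2]/q[2]; print(xx,y,q,'crop',(q-[195,70]+.5)*5.6-.5)
E
```

```text
t 9.5 pos [ 0.5092 -0.2449  0.1601] rot [0.7717 0.6225 0.0817 0.1015] F [ 0.3691 -0.3536 -1.803 ] op 0.08618851863576642 q [ 0.4164  0.6593 -0.037   2.0754 -0.1496  0.1514  0.3218]
[ 0.5049 -0.2433 -0.2096] -12.006659109458305
[[-0.9017  0.2904]
 [ 0.0464 -0.0801]
 [-0.3933  0.6705]
 [ 0.2506 -0.5426]
 [ 0.9125  0.    ]
 [ 1.7249 -0.    ]
 [-0.5914 -0.    ]]
0.046 -0.004 [277.0468 140.5346] crop [461.7621 397.2936]
0.046 0.004 [288.6887 140.5348] crop [526.9565 397.2951]
0.05 -0.004 [277.0248 134.6206] crop [461.6391 364.1753]
0.05 0.004 [288.7186 134.6209] crop [527.1241 364.1769]
0.054 -0.004 [277.0027 128.6537] crop [461.515  330.7606]
0.054 0.004 [288.7488 128.654 ] crop [527.2931 330.7622]
```

```bash
python3 -c "
from h import *
for dx,dz in ((.009,.005),(.004,.004),(.001,.003)):
  p,Rm=tcp_target(.5049,-.2434,-.211,dx=dx,dz=dz); print(p); goal(p,Rm)
"
```

```text
[ 0.5089 -0.2443  0.1343]
shift [ 0.0005 -0.007   0.0247] turn [ 0.07  0.05 -0.13]
[ 0.504  -0.2432  0.1333]
shift [ 0.0005 -0.0121  0.0244] turn [ 0.07  0.05 -0.13]
[ 0.5011 -0.2426  0.1323]
shift [ 0.0005 -0.0152  0.0246] turn [ 0.07  0.05 -0.13]
```

{"op": "carry_out", "data": {"commands": [[0.0005,-0.002,0.006,0,0,0],[0.0005,-0.0035,0.012,0,0,0],[0.0005,-0.005,0.018,0,0,0],[0.0005,-0.0065,0.022,0,0,0],[0.0005,-0.007,0.0247,0,0,0],[0.0005,-0.007,0.0247,0,0,0],[0.0005,-0.007,0.0247,0,0,0],[0.0005,-0.007,0.0247,0,0,0]]}}

```text
clock: 10.35
tool_pos: [0.5087, -0.2442, 0.1339]
eef_rot: [0.772, 0.622, 0.081, 0.101]
contact_force: [-0.4, -0.7, -1.7]
opening: 0.087
```

```bash
python3 -c "
from h import *
st()
for dx,dz in ((.009,.005),(.004,.004),(.001,.003)):
  p,Rm=tcp_target(.5049,-.2434,-.211,dx=dx,dz=dz); print(p); goal(p,Rm)
p=snap('wrist','w6')
cv2.imwrite('pics/w6.png',cv2.convertScaleAbs(p['img'],alpha=1.4))
"
```

```text
t 10.35 pos [ 0.5087 -0.2442  0.1339] rot [0.7718 0.6225 0.0815 0.1011] F [-0.4364 -0.7288 -1.682 ] op 0.08739607653783393 q [ 0.4234  0.7084 -0.0499  2.0942 -0.1512  0.084   0.3254]
[ 0.5089 -0.2443  0.1343]
shift [-0.      0.0003 -0.0003] turn [ 0.03  0.04 -0.13]
[ 0.504  -0.2432  0.1333]
shift [-0.     -0.0048 -0.0007] turn [ 0.03  0.04 -0.13]
[ 0.5011 -0.2426  0.1323]
shift [-0.     -0.0079 -0.0005] turn [ 0.03  0.04 -0.13]
```

View pics/w6.png

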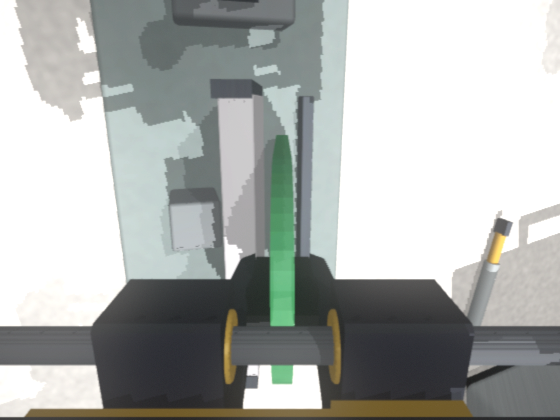

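{"op": "carry_out", "data": {"commands": [[0,-0.0015,0,0,0,0],[0,-0.003,-0.0005,0,0,0],[0,-0.0045,-0.0005,0,0,0],[0,-0.0055,-0.0005,0,0,0],[0,-0.0065,-0.0005,0,0,0],[0,-0.0065,-0.0005,0,0,0]]}}

```text
clock: 11.0
tool_pos: [0.502, -0.2427, 0.1324]
eef_rot: [0.772, 0.622, 0.081, 0.101]
contact_force: [-0.8, -0.5, -2.3]
opening: 0.086
```

```bash
python3 -c "
from h import *
st()
for dx,dz in ((.001,.003),(0,.002),(0,0),(0,-.002)):
  p,Rm=tcp_target(.5049,-.2434,-.211,dx=dx,dz=dz); print(p); goal(p,Rm)
"
```

```text
t 11.0 pos [ 0.502  -0.2427  0.1324] rot [0.7719 0.6224 0.0813 0.1008] F [-0.7788 -0.532  -2.2638] op 0.08610587078986504 q [ 0.4289  0.7068 -0.0546  2.1131 -0.1512  0.0675  0.328 ]
[ 0.5011 -0.2426  0.1323]
shift [-0.     -0.0009 -0.0001] turn [-0.02  0.04 -0.14]
[ 0.5001 -0.2424  0.1313]
shift [-0.     -0.0022  0.0006] turn [-0.02  0.04 -0.14]
[ 0.5001 -0.2424  0.1293]
shift [-0.     -0.0027  0.0025] turn [-0.02  0.04 -0.14]
[ 0.5001 -0.2424  0.1273]
shift [-0.     -0.0032  0.0045] turn [-0.02  0.04 -0.14]
```

{"op": "carry_out", "data": {"commands": [[0,-0.001,0.0005,0,0,0],[0,-0.0015,0.001,0,0,0],[0,-0.002,0.0015,0,0,0],[0,-0.0023,0.002,0,0,0],[0,-0.0023,0.002,0,0,0]]}}

```text
clock: 11.5
tool_pos: [0.5008, -0.2425, 0.13]
eef_rot: [0.772, 0.622, 0.082, 0.101]
contact_force: [0.8, -0.9, -3.0]
opening: 0.091
```

```bash
python3 -c "
from h import *
st()
p,Rm=tcp_target(.5049,-.2434,-.211);goal(p,Rm)
p=snap('wrist','w7')
cv2.imwrite('pics/w7.png',cv2.resize(cv2.convertScaleAbs(p['img'][60:300,180:350],alpha=1.4),None,fx=2.5,fy=2.5,interpolation=cv2.INTER_CUBIC))
"
```

```text
t 11.5 pos [ 0.5008 -0.2425  0.13  ] rot [0.7718 0.6224 0.0815 0.1011] F [ 0.7619 -0.9209 -2.981 ] op 0.09115973281654029 q [ 0.4309  0.7108 -0.057   2.1185 -0.1521  0.0573  0.3298]
shift [-0.0001 -0.0009  0.0005] turn [ 0.03  0.04 -0.14]
```

View pics/w7.png

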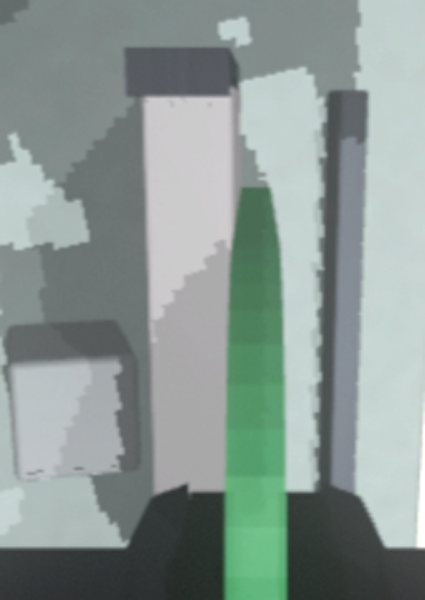

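{"op": "carry_out", "data": {"commands": [[0,-0.0005,0.0005,0,0,0],[0,-0.001,0.001,0,0,0],[0,-0.0015,0.0015,0,0,0],[0,-0.0015,0.0015,0,0,0]]}}

```text
clock: 11.95
tool_pos: [0.5009, -0.2426, 0.1287]
eef_rot: [0.772, 0.622, 0.082, 0.102]
contact_force: [3.3, -0.7, -0.6]
opening: 0.088
```

```bash
python3 -c "
from h import *
st()
p,Rm=tcp_target(.5049,-.2434,-.211);goal(p,Rm)
"
```

```text
t 11.95 pos [ 0.5009 -0.2426  0.1287] rot [0.7716 0.6224 0.0821 0.1022] F [ 3.2841 -0.7411 -0.6238] op 0.08849281538646 q [ 0.4321  0.7134 -0.0586  2.1213 -0.1539  0.0494  0.3322]
shift [ 0.0001 -0.0006 -0.0008] turn [ 0.17  0.06 -0.12]
```

{"op": "carry_out", "data": {"commands": [[0,0.0003,0.0006,0,0,0],[0,0.0003,0.001,0,0,0],[0,0.0003,0.001,0,0,0]]}}

```text
clock: 12.25
tool_pos: [0.5011, -0.2426, 0.1281]
eef_rot: [0.772, 0.622, 0.082, 0.102]
contact_force: [1.0, -0.7, 5.3]
opening: 0.084
```

```bash
python3 -c "
from h import *
st()
p=snap('side','s8'); cv2.imwrite('pics/s8.png',cv2.resize(cv2.convertScaleAbs(p['img'][200:390,290:450],alpha=1.6),None,fx=3.1,fy=3.1,interpolation=cv2.INTER_CUBIC))
"
```

```text
t 12.25 pos [ 0.5011 -0.2426  0.1281] rot [0.7717 0.6224 0.082  0.1021] F [ 1.0122 -0.6552  5.2791] op 0.08386128134925226 q [ 0.4319  0.7147 -0.0585  2.1207 -0.1547  0.049   0.3329]
```

View pics/s8.png

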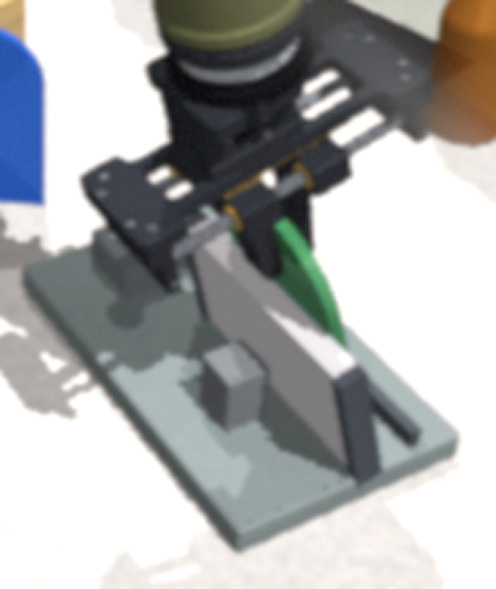

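{"op": "carry_out", "data": {"commands": [[0,-0.0003,-0.0004,0,0,0],[0,-0.0003,-0.0004,0,0,0]], "grip_force": 8}}

```text
clock: 12.5
tool_pos: [0.5009, -0.2426, 0.1281]
eef_rot: [0.772, 0.622, 0.082, 0.102]
contact_force: [4.6, -1.3, 2.6]
opening: 0.092
```

{"op": "carry_out", "data": {"commands": [[0,0,0,0,0,0],[0,0,0,0,0,0],[0,0,0,0,0,0],[0,0,0,0,0,0],[0,0,0,0,0,0],[0,0,0,0,0,0]], "fingers": 150}}

```text
clock: 13.1
tool_pos: [0.4994, -0.2421, 0.1274]
eef_rot: [0.772, 0.623, 0.081, 0.101]
contact_force: [-0.1, 0.5, -0.6]
opening: 0.414
```

```bash
python3 -c "
from h import *
st()
p=snap('wrist','w9')
cv2.imwrite('pics/w9.png',cv2.convertScaleAbs(p['img'],alpha=1.4))
p=snap('side','s9'); cv2.imwrite('pics/s9.png',cv2.resize(cv2.convertScaleAbs(p['img'][200:390,290:450],alpha=1.6),None,fx=3.1,fy=3.1,interpolation=cv2.INTER_CUBIC))
"
```

```text
t 13.1 pos [ 0.4994 -0.2421  0.1274] rot [0.7718 0.6225 0.0812 0.1006] F [-0.0982  0.5375 -0.6117] op 0.4139707884819963 q [ 0.4322  0.7151 -0.0584  2.123  -0.1546  0.0496  0.3331]
```

View pics/w9.png

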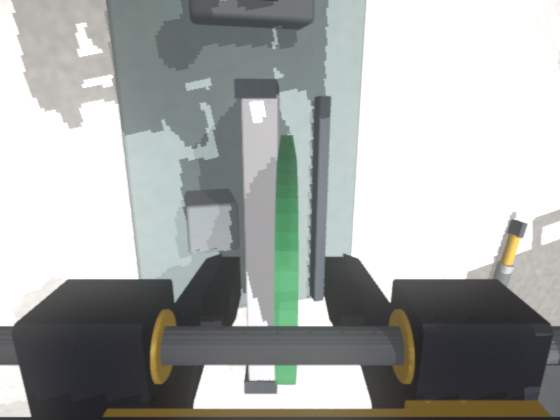

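View pics/s9.png

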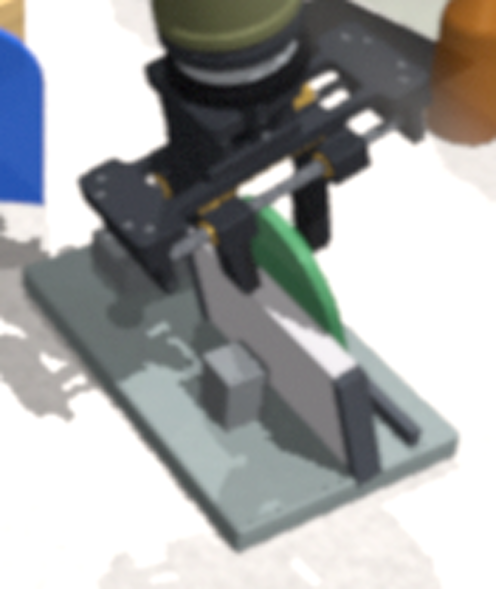

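{"op": "carry_out", "data": {"commands": [[0,0,-0.003,0,0,0],[0,0,-0.01,0,0,0],[0,0,-0.02,0,0,0],[0,0,-0.035,0,0,0],[0,0,-0.05,0,0,0],[0,0,-0.07,0,0,0],[0,0,-0.09,0,0,0],[0,0,-0.11,0,0,0],[0,0,-0.12,0,0,0],[0,0,-0.12,0,0,0],[0,0,-0.12,0,0,0],[0,0,-0.12,0,0,0]]}}

```text
clock: 14.4
tool_pos: [0.4693, -0.2354, 0.2427]
eef_rot: [0.772, 0.623, 0.081, 0.1]
contact_force: [0.6, -0.1, -0.3]
opening: 0.412
```

```bash
python3 -c "
from h import *
st()
p=snap('wrist','w10')
for l in ['switch_tip','arched_pane','arched_pane_top']:
  for d in r.spot_point(p,l)[:2]: print(l,np.array(d['xyz']),d['p'])
p=snap('side','s10'); 
for l in ['switch_tip','arched_pane','arched_pane_top']:
  for d in r.spot_point(p,l)[:3]: print(l,np.array(d['xyz']),d['p'])
cv2.imwrite('pics/s10.png',cv2.resize(cv2.convertScaleAbs(p['img'][200:390,290:450],alpha=1.6),None,fx=3.1,fy=3.1,interpolation=cv2.INTER_CUBIC))
def B(x,y,z,yaw=-.211): 
  c,s=np.cos(yaw),np.sin(yaw); return [.5049+c*x-s*y,-.2434+s*x+c*y,z]
for a in [(-.078,.14,.19),(-.078,.14,.09),(.003,.14,.09)]:
  print(B(*a)); goal(B(*a),ori(-.211,-.1))
"
```

```text
t 14.4 pos [ 0.4693 -0.2354  0.2427] rot [0.7718 0.6226 0.0811 0.1002] F [ 0.6323 -0.0582 -0.2621] op 0.41190126745983013 q [ 0.4152  0.4729 -0.0103  2.0993 -0.1437  0.3185  0.3242]
arched_pane [ 0.5295 -0.2479  0.0231] 0.96
arched_pane_top [ 0.4931 -0.2406  0.1672] 0.9
switch_tip [ 0.5093 -0.0982  0.0941] 0.5
switch_tip [ 0.5252 -0.2473  0.0184] 0.23
arched_pane [ 0.5215  0.3729 -0.0009] 0.62
arched_pane [0.5072 0.0531 0.0039] 0.58
arched_pane_top [0.5114 0.048  0.1494] 0.86
arched_pane_top [ 0.4899 -0.2421  0.169 ] 0.59
arched_pane_top [0.5266 0.3738 0.148 ] 0.54
[np.float64(0.4579511823556998), np.float64(-0.09016877432519751), 0.19]
shift [ 0.1397 -0.0543  0.0407] turn [20.61  0.01 -0.14]
[np.float64(0.4579511823556998), np.float64(-0.09016877432519751), 0.09]
shift [ 0.1397 -0.08    0.1373] turn [20.61  0.01 -0.14]
[np.float64(0.5371547615890337), np.float64(-0.10713323826099558), 0.09]
shift [ 0.1399 -0.0017  0.1581] turn [20.61  0.01 -0.14]
```

View pics/s10.png

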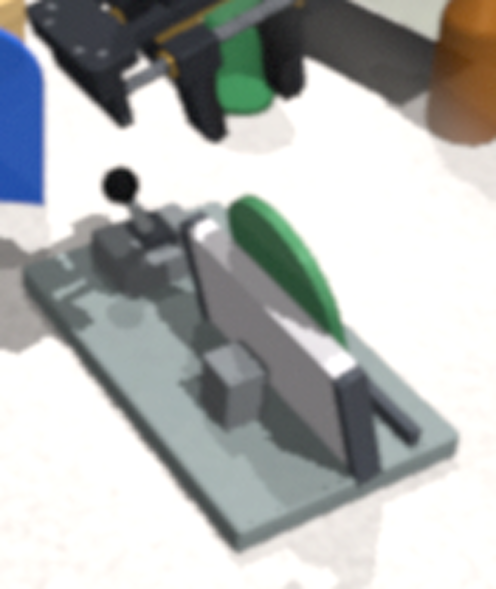

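View pics/w10.png

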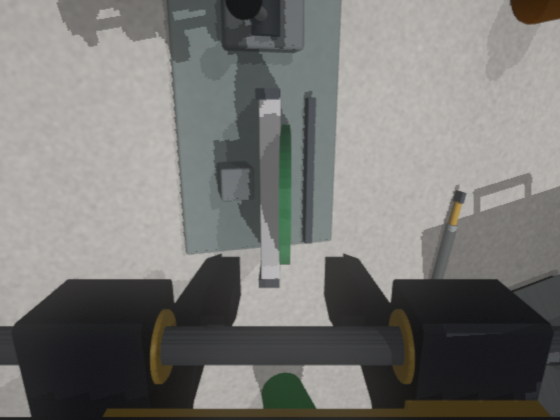

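The pane stands released, flush and centred on the white face. Next is the switch.

{"op": "carry_out", "data": {"commands": [[0.02,-0.015,0,1,0,0],[0.05,-0.03,0,4,0,0],[0.08,-0.04,0.01,8,0,0],[0.11,-0.05,0.02,12,0,0],[0.13,-0.0543,0.03,16,0,0],[0.1397,-0.0543,0.0407,20.6,0,-0.1],[0.1397,-0.0543,0.0407,20.6,0,-0.1],[0.1397,-0.0543,0.0407,20.6,0,-0.1],[0.1397,-0.0543,0.0407,20.6,0,-0.1]], "fingers": 255}}

```text
clock: 15.7
tool_pos: [0.4569, -0.0913, 0.1907]
eef_rot: [0.777, 0.627, -0.031, -0.038]
contact_force: [0.1, -0.2, -0.6]
opening: 0.004
```

```bash
cat >> h.py <<'E'
def B(x,y,z,yaw=-.211): 
  c,s=np.cos(yaw),np.sin(yaw); return np.array([.5049+c*x-s*y,-.2434+s*x+c*y,z])
E
python3 -c "
from h import *
st()
p=snap('wrist','w11')
for d in r.spot_point(p,'switch_tip')[:2]: print(np.array(d['xyz']),d['p'])
for a in [(-.078,.14,.09),(-.06,.14,.09),(.003,.14,.09)]:
  goal(B(*a),ori(-.211,-.1))
"
```

```text
t 15.7 pos [ 0.4569 -0.0913  0.1907] rot [ 0.7775  0.6269 -0.0313 -0.0383] F [ 0.1382 -0.2385 -0.6413] op 0.003760832463759119 q [ 0.0203  0.6083  0.1351  2.0051 -0.1418  0.6362  0.0401]
[ 0.5085 -0.1036  0.0994] 0.75
shift [0.0012 0.0105 0.1003] turn [ 0.07  0.01 -0.15]
shift [0.0013 0.0284 0.0985] turn [ 0.07  0.01 -0.15]
shift [0.0014 0.0911 0.0923] turn [ 0.07  0.01 -0.15]
```

View pics/w11.png

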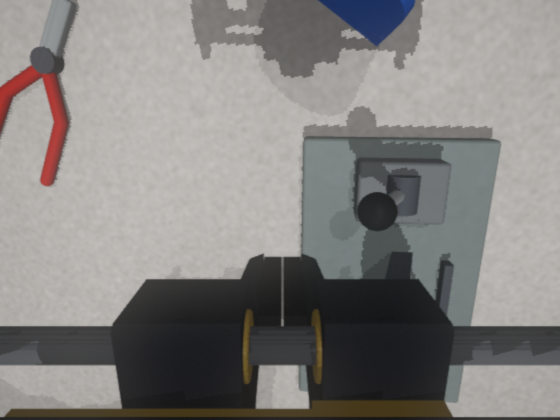

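```bash
python3 -c "
from h import *
s=r.get_state();p=r.snapshot('wrist');K=np.array(p['intrinsics'])
Tw=np.eye(4);Tw[:3,:3]=R.from_quat(s['eef_rot']).as_matrix();Tw[:3,3]=s['tool_pos']
E=np.linalg.inv(Tw@np.array(p['tool_from_camera']))
for a in [(-.026,.14,.096),(-.029,.14,.095),(-.022,.14,.098),(-.026,.145,.096)]:
  q=K@(E@np.r_[B(*a),1])[:3];print(a,q[:2]/q[2])
"
```

```text
(-0.026, 0.14, 0.096) [376.2744 212.4859]
(-0.029, 0.14, 0.095) [371.4609 211.931 ]
(-0.022, 0.14, 0.098) [382.9313 213.5319]
(-0.026, 0.145, 0.096) [376.8007 205.216 ]
```

{"op": "carry_out", "data": {"commands": [[0.0017,0.004,0.03,0,0,0],[0.0017,0.007,0.06,0,0,0],[0.0017,0.009,0.085,0,0,0],[0.0017,0.0105,0.1,0,0,0],[0.0017,0.0105,0.1,0,0,0],[0.0017,0.0105,0.1,0,0,0],[0.0017,0.02,0.0993,0,0,0],[0.0017,0.028,0.0985,0,0,0],[0.0017,0.036,0.0977,0,0,0],[0.0017,0.042,0.0971,0,0,0],[0.0017,0.048,0.0965,0,0,0],[0.0017,0.048,0.0965,0,0,0]]}}

```text
clock: 17.05
tool_pos: [0.4971, -0.0969, 0.0897]
eef_rot: [0.777, 0.628, -0.031, -0.038]
contact_force: [-0.2, -0.0, 0.4]
opening: 0.004
```

```bash
python3 -c "
from h import *
st()
p=snap('wrist','w12')
for a in [(.003,.14,.09)]:
  goal(B(*a),ori(-.211,-.1))
"
```

```text
t 17.05 pos [ 0.4971 -0.0969  0.0897] rot [ 0.7769  0.6277 -0.0307 -0.0379] F [-0.1844 -0.0446  0.3524] op 0.004470409736278467 q [ 0.0522  0.8165  0.0936  1.9541 -0.1686  0.4763  0.0619]
shift [-0.0017  0.0412 -0.0045] turn [ 0.15  0.   -0.03]
```

View pics/w12.png

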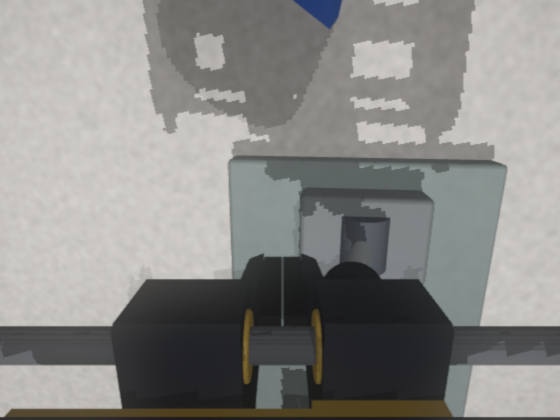

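{"op": "carry_out", "data": {"commands": [[-0.001,0.007,-0.0006,0,0,0],[-0.001,0.014,-0.0013,0,0,0],[-0.001,0.021,-0.002,0,0,0],[-0.001,0.027,-0.0027,0,0,0],[-0.001,0.033,-0.0033,0,0,0],[-0.001,0.038,-0.0038,0,0,0],[-0.001,0.041,-0.004,0,0,0],[-0.001,0.041,-0.004,0,0,0]]}}

```text
clock: 17.9
tool_pos: [0.5365, -0.1063, 0.0892]
eef_rot: [0.777, 0.628, -0.031, -0.038]
contact_force: [-0.3, -0.5, 0.6]
opening: 0.003
```

```bash
python3 -c "
from h import *
st()
p=snap('wrist','w13')
p=snap('side','s13')
for d in r.spot_point(p,'switch_tip')[:2]: print(np.array(d['xyz']),d['p'])
cv2.imwrite('pics/s13.png',cv2.resize(cv2.convertScaleAbs(p['img'][200:390,290:450],alpha=1.6),None,fx=3.1,fy=3.1,interpolation=cv2.INTER_CUBIC))
"
```

```text
t 17.9 pos [ 0.5365 -0.1063  0.0892] rot [ 0.7769  0.6277 -0.031  -0.0383] F [-0.2967 -0.5496  0.5633] op 0.0033025521028999427 q [ 0.0563  0.8494  0.1053  1.8311 -0.162   0.5684  0.0594]
[ 0.561  -0.1116  0.0958] 0.48
```

View pics/s13.png

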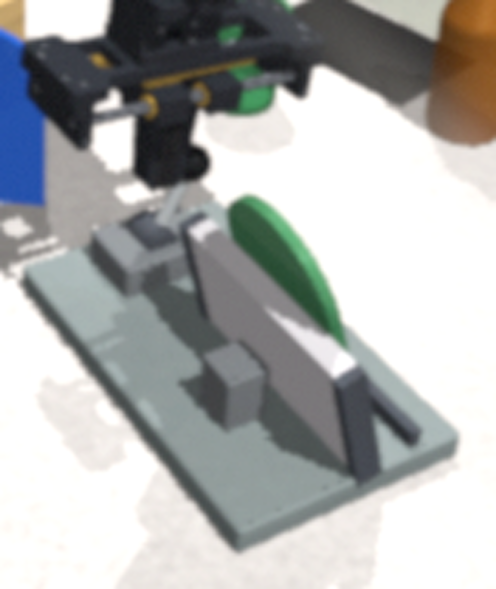

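View pics/w13.png

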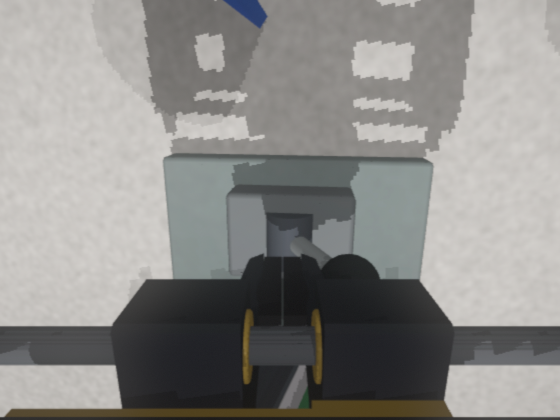

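{"op": "carry_out", "data": {"commands": [[0,0.002,0,0,0,0],[0,0.004,0,0,0,0],[0,0.004,0,0,0,0]]}}

```text
clock: 18.35
tool_pos: [0.537, -0.1065, 0.0891]
eef_rot: [0.777, 0.628, -0.033, -0.041]
contact_force: [-5.0, 0.7, 5.9]
opening: 0.006
```

Force is building at the end stop, so I'll push a little more.

{"op": "carry_out", "data": {"commands": [[0,0.002,0,0,0,0],[0,0.004,0,0,0,0],[0,0.004,0,0,0,0]]}}

```text
clock: 18.65
tool_pos: [0.5372, -0.1065, 0.089]
eef_rot: [0.777, 0.627, -0.035, -0.044]
contact_force: [-12.4, 4.1, 13.5]
opening: 0.006
```

```bash
python3 -c "
from h import *
st()
p=snap('side','s14')
for d in r.spot_point(p,'switch_tip')[:2]: print(np.array(d['xyz']),d['p'])
"
```

```text
t 18.65 pos [ 0.5372 -0.1065  0.089 ] rot [ 0.7767  0.6274 -0.0354 -0.0441] F [-12.4307   4.1028  13.452 ] op 0.006045233337286837 q [ 0.0569  0.8553  0.1068  1.8146 -0.161   0.5938  0.0587]
[ 0.5619 -0.1108  0.0957] 0.44
```

{"op": "carry_out", "data": {"commands": [[0,-0.006,0,0,0,0],[0,-0.012,0,0,0,0],[0,-0.025,0,0,0,0],[0,-0.045,0,0,0,0],[0,-0.065,-0.01,0,0,0],[0,-0.075,-0.04,0,0,0],[0,-0.08,-0.08,0,0,0],[0,-0.08,-0.12,0,0,0],[0,-0.08,-0.15,0,0,0],[0,-0.08,-0.15,0,0,0],[0,-0.08,-0.15,0,0,0],[0,-0.08,-0.15,0,0,0]]}}

```text
clock: 19.95
tool_pos: [0.4796, -0.0941, 0.2447]
eef_rot: [0.777, 0.628, -0.032, -0.039]
contact_force: [-1.0, 1.0, -0.6]
opening: 0.004
```

```bash
python3 -c "
from h import *
st()
yaw=-.211;c,s=np.cos(yaw),np.sin(yaw)
for n in ('side','top','wrist'):
  p=snap(n,n+'15')
  for l in ['switch_tip','arched_pane','arched_pane_top','tumbler']:
    for d in r.spot_point(p,l)[:2]:
      v=np.array(d['xyz']);e=v-[.5049,-.2434,0]; print(n,l,v,'box',np.array([c*e[0]+s*e[1],-s*e[0]+c*e[1]]),round(d['p'],2))
  if n=='side': cv2.imwrite('pics/s15.png',cv2.resize(cv2.convertScaleAbs(p['img'][200:390,290:450],alpha=1.6),None,fx=3.1,fy=3.1,interpolation=cv2.INTER_CUBIC))
"
```

```text
t 19.95 pos [ 0.4796 -0.0941  0.2447] rot [ 0.7768  0.6277 -0.0319 -0.0393] F [-0.9749  1.0364 -0.6391] op 0.00410778228355314 q [ 0.0043  0.5524  0.1623  1.8814 -0.1249  0.8191  0.0257]
side switch_tip [ 0.5615 -0.1125  0.0932] box [0.0279 0.1399] 0.69
side arched_pane [0.5088 0.0527 0.0021] box [-0.0582  0.2903] 0.96
side arched_pane [0.5211 0.3732 0.0003] box [-0.1133  0.6063] 0.73
side arched_pane_top [0.5259 0.3756 0.1441] box [-0.1091  0.6097] 0.71
side arched_pane_top [0.5088 0.0478 0.1496] box [-0.0572  0.2856] 0.67
side tumbler [0.7527 0.0117 0.003 ] box [0.1889 0.3013] 0.62
side tumbler [ 0.5427  0.2207 -0.0009] box [-0.0602  0.4617] 0.43
top switch_tip [ 0.566  -0.111   0.0972] box [0.032  0.1423] 0.52
top arched_pane [0.5216 0.3729 0.0038] box [-0.1127  0.6061] 0.84
top arched_pane [ 0.5071  0.0439 -0.0039] box [-0.058   0.2814] 0.66
top arched_pane_top [0.5135 0.0426 0.1504] box [-0.0515  0.2815] 0.94
top arched_pane_top [0.5241 0.3764 0.15  ] box [-0.111   0.6101] 0.81
top tumbler [ 0.7521  0.011  -0.0029] box [0.1884 0.3005] 0.82
wrist switch_tip [ 0.5669 -0.1157  0.094 ] box [0.0339 0.1379] 0.84
wrist arched_pane [ 0.5064  0.0484 -0.0004] box [-0.0596  0.2856] 0.94
```

View pics/s15.png

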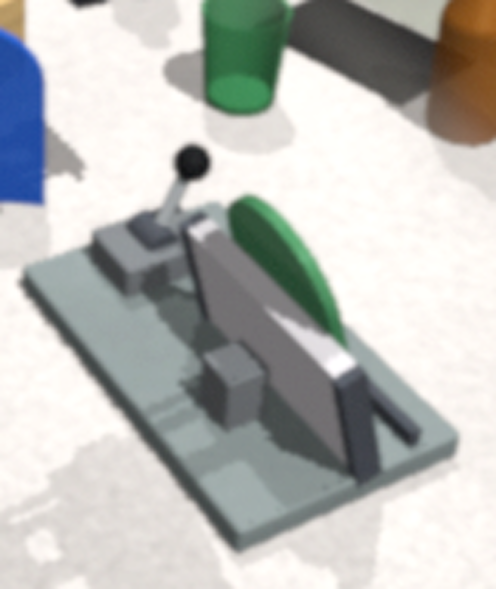

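View pics/top15.png

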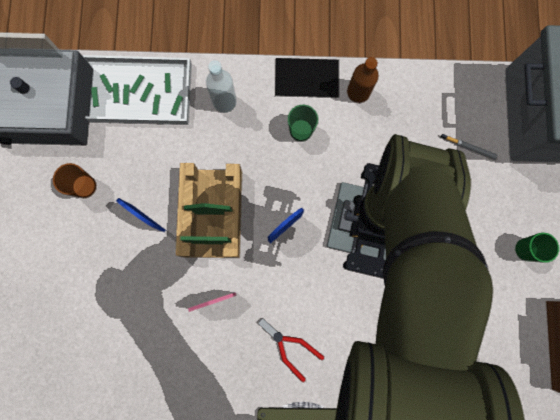

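View pics/wrist15.png

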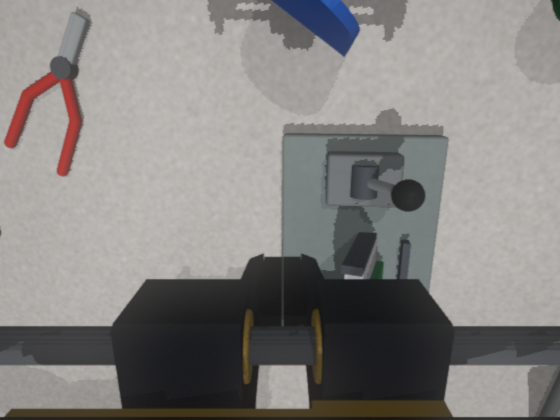

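```bash
python3 -c "
from h import *
s=r.get_state();p=r.snapshot('wrist');K=np.array(p['intrinsics'])
Tw=np.eye(4);Tw[:3,:3]=R.from_quat(s['eef_rot']).as_matrix();Tw[:3,3]=s['tool_pos']
E=np.linalg.inv(Tw@np.array(p['tool_from_camera']))
g=p['img'].max(2); m=(g<35)[170:220,390:430]; ys,xs=np.nonzero(m); print('ball',xs.mean()+390,ys.mean()+170,len(xs))
for L in (.3,.4,.5,.6):
  q=K@(E@np.r_[B(.06*np.sin(L),.14,.042+.06*np.cos(L)),1])[:3];print(L,q[:2]/q[2])
st()
"
```

```text
ball nan nan 0
0.3 [393.1609 196.6707]
0.4 [399.9399 196.1972]
0.5 [406.2015 195.5506]
0.6 [411.8602 194.7442]
t 20.75 pos [ 0.4803 -0.0943  0.2458] rot [ 0.7769  0.6277 -0.0313 -0.0386] F [ 0.4907  0.4215 -0.5347] op 0.00214656750967335 q [ 0.0042  0.5509  0.1627  1.8798 -0.1248  0.8203  0.0256]<string>:6: RuntimeWarning: Mean of empty slice.
  ret = ret.dtype.type(ret / rcount)
```

{"op": "carry_out", "data": {"commands": [[0.03,0,-0.01,0,0,0],[0.07,0,-0.02,0,0,0],[0.11,0,-0.03,0,0,0],[0.15,0,-0.03,0,0,0],[0.18,0,-0.03,0,0,0],[0.2,0,-0.03,0,0,0],[0.2,0,-0.03,0,0,0],[0.2,0,-0.03,0,0,0]]}}

```text
clock: 21.55
tool_pos: [0.525, 0.0997, 0.2754]
eef_rot: [0.777, 0.628, -0.032, -0.038]
contact_force: [0.7, -1.1, 0.1]
opening: 0.005
```

```bash
python3 -c "
from h import *
st()
p=snap('top','t16')
cv2.imwrite('pics/t16.png',cv2.resize(cv2.convertScaleAbs(p['img'][170:285,310:470],alpha=2),None,fx=5,fy=5,interpolation=cv2.INTER_CUBIC))
yaw=-.211;c,s=np.cos(yaw),np.sin(yaw)
for l in ['arched_pane','arched_pane_top','switch_tip']:
    for d in r.spot_point(p,l)[:3]:
      v=np.array(d['xyz']);e=v-[.5049,-.2434,0]; print(l,v,'box',np.array([c*e[0]+s*e[1],-s*e[0]+c*e[1]]),round(d['p'],2))
"
```

```text
t 21.55 pos [0.525  0.0997 0.2754] rot [ 0.7769  0.6276 -0.0318 -0.0384] F [ 0.6824 -1.0558  0.1431] op 0.005203559410453372 q [-0.3474  0.5684  0.1656  1.7199 -0.1565  0.9576 -0.3187]
arched_pane [0.5231 0.3762 0.0026] box [-0.112   0.6097] 0.78
arched_pane [ 0.5329 -0.2469  0.0243] box [0.0281 0.0024] 0.68
arched_pane_top [ 0.4888 -0.2399  0.1635] box [-0.0165  0.0001] 0.78
arched_pane_top [0.5265 0.3745 0.1483] box [-0.1083  0.6087] 0.74
arched_pane_top [ 0.5253 -0.2455  0.0202] box [0.0204 0.0022] 0.43
switch_tip [ 0.5638 -0.1151  0.096 ] box [0.0307 0.1378] 0.46
```

View pics/t16.png

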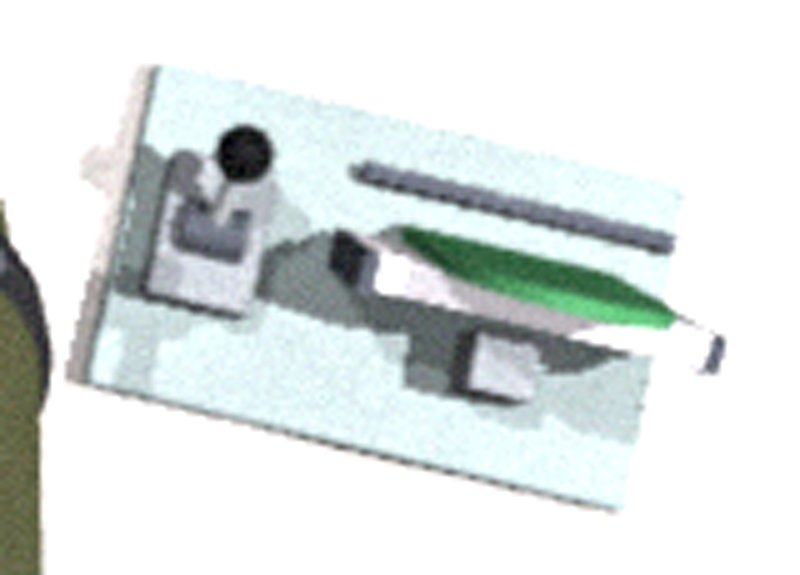

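The pane is flush and centred, and the switch (crop pixel 245,152) has moved to the +x side. Time to hand it in.

```bash
python3 -c "
from plant import r
print(r.finish_job())"
```

```text
the job is handed in; nothing more can be done
None
```

The arched pane now stands rounded end up on the light box's ledge, and the toggle switch was pushed all the way over after I let go of it. I handed the job in at about 21.6 s on the robot's clock.

- **Pane:** I lifted it straight up out of the +x slot and lowered it behind the lip with a light, force-checked contact. The last top view shows it flush against the white face and within about 2 mm of the middle.
- **Switch:** The tip stopped moving while the push built up to about 18 N, so it is at its end stop. Pictures put the stem about 0.5 rad over towards +x.
- **Other things:** The square and peaked panes are still in the rack. The tumbler reads within 2 mm of where it started.

**Not confirmed or in disagreement:**
- No lamp glow showed in any picture, so the only evidence that it is on is the switch position and the end-stop force.
- The networks' readings of the switch tip differed by up to about 6 mm.
- In some of the late pictures the networks missed the pane. I relied on the pictures themselves and on the last top view, where the networks found it.
- One wrist joint came within 0.01 rad of its lower limit (0.049 against 0.04) while lowering the pane, but no reading showed it passing.

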